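# Rock the tight locating block out of its nest

## Task

Swing the clear guard in front of the fixture down on its bottom hinge until it lies fully open and leave it there. Then take the locating block under it by its crossbar and, while it is still in its nest, rock it over to the left and then to the right (seen from the robot), again and again as needed, easing it up until the sprung jaws let go of it. Finish while holding it in the gripper, still and upright, just clear above its nest; leave the other things on the bench alone.

Things in the scene. Friction and masses are not known exactly. Their poses are not given: they have to be found in the camera images.
- fixture: Aluminium plate fixed on the bench, 290 x 260 x 20 mm. Origin: on the bench under the nest's centre; x points away from the guard's hinge, y left, z up; turned by up to 0.3 rad. The block stands on the plate between two end stops (in x, 12 mm high) and two sprung jaws (in y). Grey jaw housings, tops 50 mm above the bench, stand 44 to 66 mm either side of the centre.
- pocket (a point): Centre of the nest's floor, on top of the plate (20 mm above the bench), axes like the fixture's. Jaw tops are 13.5 mm above it: the block is out when its underside is higher. The rubber jaws press with about 50 N each (6 N/mm); friction holds each side of the block with about 30 N. A straight pull needs about 60 N; pushing the bar sideways 10 to 15 N: one side comes up a few mm and stays.
- guard (a joint): Angle of the guard, rad. 0: shut, leaning 0.52 rad (30 degrees) from vertical back over the block. Grows as it is pulled towards the robot: upright at 0.52, beyond that it falls by its own weight and rests fully open at about 2.0. 0.35 kg, free hinge, lightly damped; it falls shut again if let go before it is upright.
- guard_hinge (a point): Middle of the guard's hinge axis (along the fixture's y), 115 mm on the robot's side of the nest and 34 mm above the bench. Axes like the fixture's.
- guard_rail (a point): Middle of the round rail along the guard's free edge: 14 mm thick, 236 mm long, along the fixture's y, 195 mm from the hinge axis. Below it a clear plate 5 mm thick, 222 mm wide, in 10 mm side bars. Shut, the rail is about 203 mm above the bench over the near part of the block, so the guard must come down before the block can be reached.
- block: The locating block in the nest, steel, about 0.45 kg, loose but tightly held. Origin: centre of its underside; z up, x along the crossbar, parallel to the fixture's x at the start. Its foot is 50 (x) x 34 (y) x 45 mm (z); on it stands a web 32 mm long (x) and 6 mm thick (y), which carries the crossbar.
- bar (a point): Middle of the block's crossbar: round, 14 mm diameter, 56 mm long along the block's x, its axis 105 mm above the block's underside. Take it from above, fingers closing along y. Rocking by 0.12 rad moves it about 12 mm sideways: do about that much each way, with a light upward pull. Tilt the gripper along with the block: the bar turns only stiffly between the fingers. Springy arms must go further.
- spare: Second block of the same shape standing loose on the bench well away from the fixture, origin at the centre of its underside. Not needed: leave it alone.
- bushing: Brass bushing, 32 mm across, 22 mm high, standing on the far left part of the base plate. Bystander; origin under its centre.
- capscrew: Dark cap screw standing on its head, 20 mm across, 36 mm high, on the far right part of the base plate. Bystander; origin under its centre.
- solvent: Pale plastic bottle, 64 mm across, 130 mm high, on the right side of the bench. Bystander; origin under its centre.
- cup: Grey plastic cup, 76 mm across, 85 mm high, on the right side of the bench. Bystander; origin under its centre.
- driver: Screwdriver lying on the left side of the bench. Bystander.
- gear: White printed gear with a hub, 74 mm across, 28 mm high, on the right side of the bench. Bystander; origin under its centre.
- parts_bin: Grey open bin, 160 x 120 x 60 mm, on the left side of the bench. Bystander; origin under its centre.

How it is judged (in metres and radians):
On the way, in this order (a step that is already met when the one before it is completed fails the run):
1. the guard has been swung fully down (value of joint guard above 1.8 rad), for 0.2 s.
2. the block, still in its nest, is rocked over to the left (y of bar in the frame of pocket above 0.006 m and z of block in the frame of pocket below 0.012 m and angle between block's own z axis and vertical above 0.06 rad and horizontal distance between block and pocket below 0.012 m), for 0.05 s.
3. the block, still in its nest, is rocked over to the right (y of bar in the frame of pocket below -0.006 m and z of block in the frame of pocket below 0.014 m and angle between block's own z axis and vertical above 0.06 rad and horizontal distance between block and pocket below 0.012 m), for 0.05 s.
At the end, for the whole second after the job is handed in: The block is held by the fingers, touching nothing of the fixture, its underside 14.5 to 80 mm above the nest's floor and within 40 mm of its centre sideways, upright within 0.2 rad and still (under 30 mm/s); the guard is still down (over 1.8 rad) (z of block in the frame of pocket between 0.0145 and 0.08 m and horizontal distance between block and pocket below 0.04 m and angle between block's own z axis and vertical below 0.2 rad and contact force between block and fixture below 0.3 N and contact force between block and the fingers above 2 N and linear speed of block below 0.03 m/s and value of joint guard above 1.8 rad); the arm keeps its last pose, push and grip.
It fails at once if a bystander is moved by more than 30 mm (distance of any of spare, bushing, capscrew, solvent, cup, driver, gear, parts_bin from where it was at the start of the episode above 0.03 m).
It also fails if it takes over 48 s, if anything falls off the work surface, if the arm or the gripper's body presses on something with over 40 N, if the wrist force passes 120 N, or if a joint passes its speed limit or range.

## Robot

A 6-joint arm with a two-finger parallel gripper is mounted at the origin on the work surface. World frame = base frame: x ahead of the robot, y to its left, z up, the work surface at z = 0. Lengths are in m, angles in degrees, forces in N, time in s.
With the tool pointing down it reaches from about 0.3 to 0.85 m from the base axis. Payload 5.4 kg.
Tool frame: the origin (TCP) lies on the centre line of the jaws, within the pads' length; the fingertips stand 11 mm ahead of it and the grasp point (between the pads) lies 8 mm behind it; y points along the fingers, z is the direction in which the jaws open and shut, and the axes are right-handed (so a half turn about y gives the same grasp; the last joint's range is limited). The gripper opens to 85 mm and grips with 20 to 120 N. Pads are 22 mm wide; open, the fingers measure 114 mm over their backs; the gripper's body (76 mm by 85 mm) begins 54 mm behind the grasp point. The pads swing forward as they close: fully open they stand 13 mm farther back than shut.
Start: joints at [-77.183, 9.076, 91.501, -0, 79.423, -12.038], TCP at [0.242, -0.522, 0.242] pointing down, gripper open.
Joint ranges: [-166.64, 166.64], [-54.1, 131.32], [10.49, 154.53], [-73.88, 253.88], [9.74, 151.15], [-171.62, 171.62]. Speed limits (degrees/s): [147.25, 147.25, 180, 180, 180, 180].

## Interface

Orientations are given as a 3x3 rotation matrix whose columns are the frame's x, y, z axes.
In Python, from cell import manip gives the robot as it stands.
- The arm moves only by the tool carry_out, never from a script. Its arguments are lists of equal length, an entry for each row: "hand": the finger opening in cm, from 0 to 8.54; "dp": the shift along the tool's x, y, z in cm, a list of three; "delta_rot": the turn, a rotation vector about the tool's x, y, z in degrees, a list of three. A call has 1 to 5 rows; each row shifts and turns the commanded pose from where the row before left it, along the tool's axes as they then stand; what a row does not reach is not made up. A row lasts 1/8 s, in which the tool goes at most 62.5 mm and 10.7 degrees, less where a joint would pass 70% of its speed; a pose out of reach is approached as far as the arm can. A call is refused whole if a number of a shift passes 6.25 or a number of a turn 10.7, either way. A call with a gripper value outside its range is refused whole. The fingers move at their own pace and stop on an object; "grip_force" is the grip in N (left out, the last holds). Time passes only in rows, so rows that do not move let the fingers close. It gives the time, the measured TCP pose, the force and the opening at its end, in the units of the state.
- manip.observe(): the state, without advancing time (a new reading comes with each control period).
- manip.snapshot(name): name is "scene" or "top"; returns a dict with "image" (420x560x3 uint8, blue, green, red), "vertical_fov" (degrees; the focal length in pixels is half the picture's height over the tangent of half this angle, whatever the lens; pixels are square), "cx", "cy" (the principal point, pixels), "rvec" (rotation vector, rad) and "tvec" (3), from world to camera coordinates, as OpenCV has them. Camera axes: x right, y down, z forward; pixel columns grow to the right and rows downward; lengths in m; the calibration is good to about 2 mm. A picture is of the moment at which its call begins. There is no depth.
- manip.finish_job(): hands the job in, once; it reports no verdict.
The state is a dict: "time_s": time; "joint_positions": joint angles; "dq": joint speeds; "joint_efforts": joint torques, N m; "tool_pos": TCP position; "eef_rot": TCP orientation; "ft_force": force on the tool from outside, world axes, zero at the start; "ft_torque": the same for the moment, N m; "opening": opening from 0.0 (shut) to 1.0 (fully open).
Only numpy, scipy, OpenCV 4.12 (cv2) and the standard library are available. Lean on these libraries where they do the work, as an engineer would, in place of code of your own. Each camera call takes 0.05 s, during which the arm holds its last target. There are 200 camera calls.

## Working session

There is one attempt and no reset: what is moved stays moved. The work goes in short steps, Python scripts to look and compute and a tool call to move; the robot and the scene stay as the last step left them, time stands still between calls to the robot, and variables do not carry over. Pictures are saved under pics/ and viewed, about 8 in all and at most 12, crops included, and the job is handed in when it is done.

Besides the shell and the picture viewer there is one more tool, called after "Emit:" by a JSON object that holds its "name" and its "arguments". carry_out: Moves the arm, as the interface text tells. Its arguments: {"type":"object","properties":{"hand":{"type":"array"},"dp":{"type":"array"},"delta_rot":{"type":"array"},"grip_force":{"type":"number"}},"required":["hand","dp","delta_rot"]}

```bash
mkdir -p pics; ls; cat > h.py <<'E'
import numpy as np, cv2
from cell import manip
def snap(n,f=None):
    s=manip.snapshot(n)
    if f: cv2.imwrite('pics/'+f,s['image'])
    return s
def K(s):
    f=210/np.tan(np.radians(s['vertical_fov'])/2)
    return np.array([[f,0,s['cx']],[0,f,s['cy']],[0,0,1.]])
def ray(s,u,v):
    R=cv2.Rodrigues(np.array(s['rvec'],float))[0]; t=np.array(s['tvec'],float).ravel()
    return -R.T@t, R.T@np.linalg.inv(K(s))@np.array([u,v,1.])
def onz(s,u,v,z):
    c,d=ray(s,u,v); return c+d*(z-c[2])/d[2]
def proj(s,p):
    return cv2.projectPoints(np.array(p,float).reshape(-1,3),np.array(s['rvec'],float),np.array(s['tvec'],float),K(s),None)[0].reshape(-1,2)
def calib(s): return {k:v for k,v in s.items() if k!='image'}
E
python3 - <<'E'
from h import *
a=snap('scene','s0.png');b=snap('top','t0.png')
for s in(a,b): print(calib(s), ray(s,280,210))
print(manip.observe())
E
```

```text
pics
{'vertical_fov': 45.66186222494943, 'cx': 278.11750993841065, 'cy': 203.72981560367796, 'rvec': array([ 0.78713618,  2.64297482, -1.01199528]), 'tvec': array([ 0.49172068, -0.18298821,  1.73345134])} (array([1.11897351, 0.81435643, 1.16826768]), array([-0.36308747, -0.54929426, -0.7527387 ]))
{'vertical_fov': 44.283587998724656, 'cx': 283.37966938240277, 'cy': 211.27301795651087, 'rvec': array([ 2.17393084, -2.15863182,  0.15648524]), 'tvec': array([0.02018074, 0.6324321 , 1.66522129])} (array([0.42054258, 0.05754954, 1.73007848]), array([ 0.12663496, -0.01273698, -0.9918923 ]))
{'time_s': 0.1, 'joint_positions': array([-7.71830157e+01,  9.11062232e+00,  9.15653469e+01, -9.08663473e-04,
        7.94243359e+01, -1.20374945e+01]), 'dq': array([ 0.10849044, -0.03076051, -0.11877985, -0.0642213 ,  0.00669402,
       -0.02138466]), 'joint_efforts': array([-4.65100238e-04, -3.96984386e+01, -3.32340682e+01, -3.35677460e-04,
        4.05676823e-03,  5.45144985e-06]), 'tool_pos': array([ 0.24154001, -0.52122057,  0.24139643]), 'eef_rot': array([[-9.07377080e-01, -4.03561936e-04,  4.20317346e-01],
       [-4.20317394e-01,  1.70357480e-03, -9.07375549e-01],
       [-3.49859804e-04, -9.99998467e-01, -1.71540883e-03]]), 'ft_force': array([ 0.0293356 , -0.73962634, -0.84994402]), 'ft_torque': array([0.00322103, 0.00686295, 0.04424747]), 'opening': 0.9992501729996406}
```

View pics/s0.png

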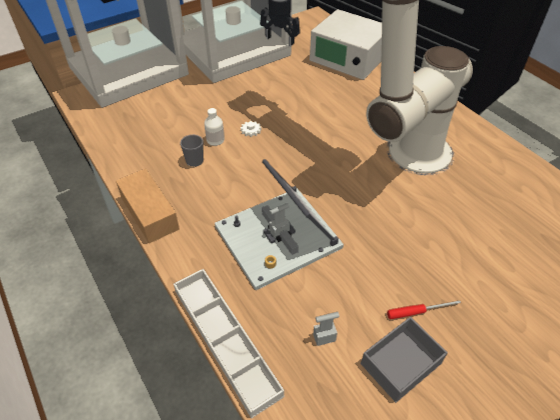

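View pics/t0.png

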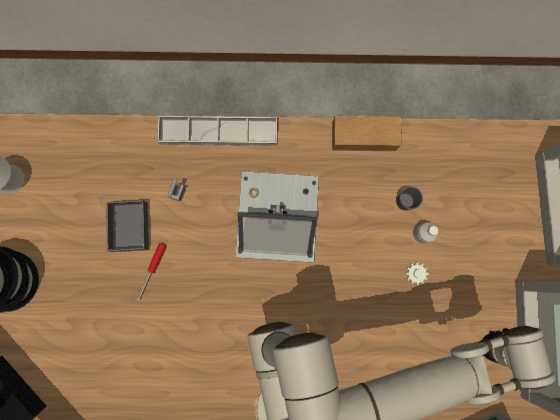

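The scene view (seen from the far side) shows the plate around (278,235), with the guard rail running from (265,163) to (333,240). In the top view the plate corners are near (241,172), (319,177), (315,262) and (236,257), and the rail is at row ~213.

```bash
python3 - <<'E'
from h import *
a=snap('scene');b=snap('top')
A=cv2.resize(a['image'][150:300,200:360],None,fx=3.7,fy=3.7,interpolation=cv2.INTER_CUBIC)
B=cv2.resize(b['image'][165:270,225:330],None,fx=5.5,fy=5.5,interpolation=cv2.INTER_CUBIC)
cv2.imwrite('pics/b.png',B)
hsv=cv2.cvtColor(b['image'],cv2.COLOR_BGR2HSV)
roi=np.zeros(hsv.shape[:2],np.uint8);roi[160:275,222:335]=255
m=((hsv[...,1]<70)).astype(np.uint8)*255&roi
c=max(cv2.findContours(m,0,2)[0],key=cv2.contourArea)
r=cv2.minAreaRect(c);print(r)
P=[onz(b,*p,.02)[:2] for p in cv2.boxPoints(r)]
print(np.round(P,4), np.mean(P,0))
for i in range(4): d=P[(i+1)%4]-P[i];print(np.linalg.norm(d),np.arctan2(d[1],d[0]))
E
```

```text
((276.9957275390625, 216.2337646484375), (78.4148941040039, 86.5897445678711), 3.6522228717803955)
[[ 0.4816  0.1826]
 [ 0.7718  0.1691]
 [ 0.7572 -0.0948]
 [ 0.4668 -0.0758]] [0.6193522  0.04526363]
0.2904743752375647 -0.046487023841234695
0.2643037800048771 -1.625780551358205
0.2910183277161202 3.076097981821757
0.25877747419419345 1.5137316850497593
```

View pics/b.png

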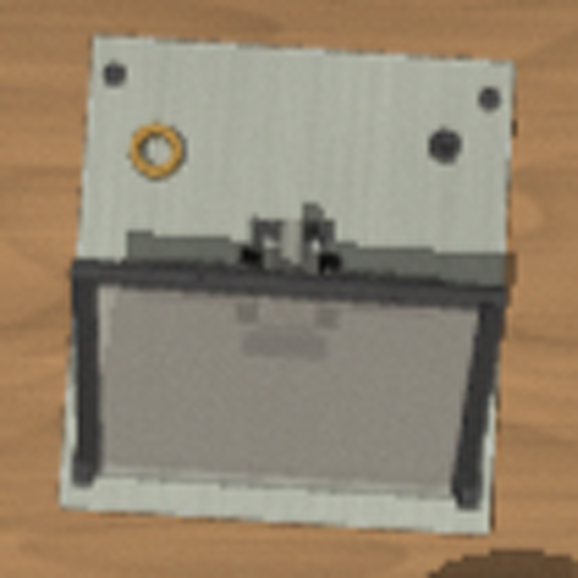

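```bash
python3 - <<'E'
from h import *
b=snap('top')
q=lambda u,v:(225+u/5.5-.4,165+v/5.5-.4)
L=onz(b,*q(75,272),.203);R=onz(b,*q(507,293),.203)
print('rail',L,R,np.linalg.norm(L-R),(L+R)/2); d=L-R; th=np.arctan2(-d[0],d[1]);print('yaw',th)
ex=np.array([np.cos(th),np.sin(th)])
print('nest from rail',((L+R)/2)[:2]+.018*ex)
yaw=-.056;ex=np.array([np.cos(yaw),np.sin(yaw)]);print(((L+R)/2)[:2]+.018*ex)
o=manip.observe();R=o['eef_rot'];p=o['tool_pos']
ey=np.array([-ex[1],ex[0],0]); 
z=-ey;y=np.array([0,0,-1.]);x=np.cross(y,z);T=np.c_[x,y,z]
from scipy.spatial.transform import Rotation as Ro
print(np.degrees(Ro.from_matrix(R.T@T).as_rotvec()))
E
```

```text
rail [0.60230245 0.16212455 0.203     ] [ 0.59275957 -0.07189571  0.203     ] 0.23421475673176956 [0.59753101 0.04511442 0.203     ]
yaw -0.040755414157041835
nest from rail [0.61551606 0.04438103]
[0.61550279 0.04410695]
[5.28036303e-02 2.80651458e+01 1.75611938e-03]
```

Emit:
{"name": "carry_out", "arguments": {"hand": [0, 0, 0, 0, 0], "dp": [[0, -3, 0], [0, -3, 0], [0, -3, 0], [-3.1, 0, -4.9], [-3.1, 0, -4.9]], "delta_rot": [[0, 9.35, 0], [0, 9.35, 0], [0, 9.35, 0], [0, 0, 0], [0, 0, 0]], "grip_force": 60}}

```text
time_s: 0.88
tool_pos: [0.3095, -0.4265, 0.3326]
eef_rot: [[-0.998, 0.001, -0.057], [0.057, -0.0, -0.998], [-0.001, -1.0, 0.0]]
ft_force: [0.3, 1.0, 0.8]
opening: -0.002
```

Emit:
{"name": "carry_out", "arguments": {"hand": [0, 0, 0, 0, 0], "dp": [[-3.1, 0, -4.9], [-3.1, 0, -4.9], [-3.1, 0, -4.9], [-3.1, 0, -4.9], [-3.1, 0, -4.9]], "delta_rot": [[0, 0, 0], [0, 0, 0], [0, 0, 0], [0, 0, 0], [0, 0, 0]]}}

```text
time_s: 1.5
tool_pos: [0.4783, -0.1897, 0.3324]
eef_rot: [[-0.998, 0.0, -0.056], [0.056, -0.0, -0.998], [-0.0, -1.0, 0.0]]
ft_force: [-0.3, -0.5, 0.3]
opening: -0.005
```

Emit:
{"name": "carry_out", "arguments": {"hand": [0, 0, 0, 0, 0], "dp": [[-3.1, 0, -4.9], [-3.1, 0, -4.9], [-3.1, 0, -4.9], [-3.1, 0, -4.9], [-3.1, 0, -4.9]], "delta_rot": [[0, 0, 0], [0, 0, 0], [0, 0, 0], [0, 0, 0], [0, 0, 0]]}}

```text
time_s: 2.12
tool_pos: [0.6467, 0.0463, 0.3321]
eef_rot: [[-0.998, -0.0, -0.056], [0.056, -0.0, -0.998], [0.0, -1.0, 0.0]]
ft_force: [0.1, -0.6, -0.3]
opening: 0.0
```

Emit:
{"name": "carry_out", "arguments": {"hand": [0, 0, 0, 0, 0], "dp": [[0, 3, 0], [0, 3, 0], [0, 3, 0], [0, 3, 0], [0, 2.5, 0]], "delta_rot": [[0, 0, 0], [0, 0, 0], [0, 0, 0], [0, 0, 0], [0, 0, 0]]}}

```text
time_s: 2.75
tool_pos: [0.6453, 0.0447, 0.1856]
eef_rot: [[-0.998, -0.002, -0.056], [0.056, 0.0, -0.998], [0.002, -1.0, -0.0]]
ft_force: [0.8, 0.1, -0.3]
opening: -0.005
```

Emit:
{"name": "carry_out", "arguments": {"hand": [0, 0, 0, 0, 0], "dp": [[1.5, 0, 0], [1.5, 0, 0], [1.5, 0, 0], [1.5, 0, 0], [1.5, 0, 0]], "delta_rot": [[0, 0, 0], [0, 0, 0], [0, 0, 0], [0, 0, 0], [0, 0, 0]]}}

```text
time_s: 3.38
tool_pos: [0.5712, 0.0487, 0.188]
eef_rot: [[-0.998, 0.002, -0.056], [0.056, -0.0, -0.998], [-0.002, -1.0, 0.0]]
ft_force: [0.4, 0.1, 0.2]
opening: -0.001
```

Emit:
{"name": "carry_out", "arguments": {"hand": [0, 0, 0, 0, 0], "dp": [[1.5, 0, 0], [1.5, 0, 0], [1.5, 0, 0], [1.5, 0, 0], [1.5, 0, 0]], "delta_rot": [[0, 0, 0], [0, 0, 0], [0, 0, 0], [0, 0, 0], [0, 0, 0]]}}

```text
time_s: 4.0
tool_pos: [0.4956, 0.053, 0.1872]
eef_rot: [[-0.998, 0.0, -0.056], [0.056, -0.0, -0.998], [-0.0, -1.0, 0.0]]
ft_force: [-0.1, 0.3, 0.4]
opening: -0.003
```

```bash
python3 - <<'E'
from h import *
a=snap('scene','x.png');o=manip.observe();print(o['time_s'],o['tool_pos'],o['ft_force'])
cv2.imwrite('pics/c.png',cv2.resize(a['image'][100:300,180:400],None,fx=2.7,fy=2.7,interpolation=cv2.INTER_CUBIC))
E
```

```text
4.05 [0.49409798 0.05333161 0.186947  ] [ 0.48169626  0.92737443 -0.61421088]
```

View pics/c.png

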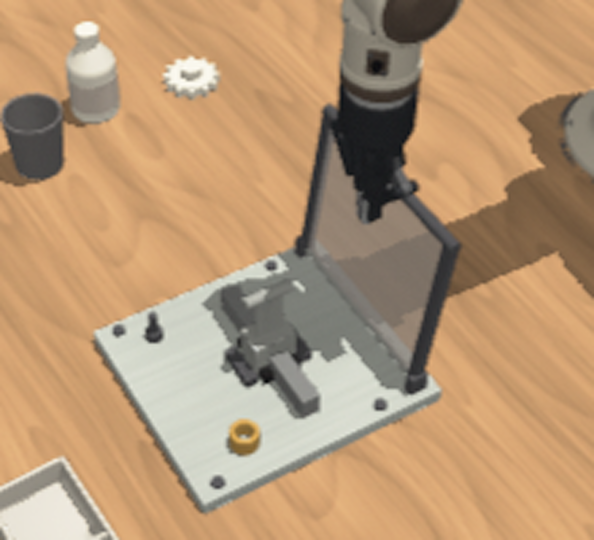

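The guard stands about upright, with the finger (370,210 in the crop) behind its rail. I'll pull on a little past upright and let it fall.

Emit:
{"name": "carry_out", "arguments": {"hand": [0, 0, 0, 0, 0], "dp": [[1.5, 0, 0], [1.5, 0, 0], [1.5, 0, 0], [0.5, 0, 0], [0, 0, 0]], "delta_rot": [[0, 0, 0], [0, 0, 0], [0, 0, 0], [0, 0, 0], [0, 0, 0]]}}

```text
time_s: 4.68
tool_pos: [0.4464, 0.0557, 0.1874]
eef_rot: [[-0.998, 0.001, -0.056], [0.056, -0.0, -0.998], [-0.001, -1.0, 0.0]]
ft_force: [0.1, 0.5, 0.0]
opening: 0.0
```

Emit:
{"name": "carry_out", "arguments": {"hand": [0, 0, 0, 0, 0], "dp": [[0, -2, 0], [0, -4, 0], [0, -4, 0], [0, -4, 0], [0, 0, 0]], "delta_rot": [[0, 0, 0], [0, 0, 0], [0, 0, 0], [0, 0, 0], [0, 0, 0]]}}

```text
time_s: 5.3
tool_pos: [0.4485, 0.0554, 0.3313]
eef_rot: [[-0.998, 0.008, -0.056], [0.056, -0.001, -0.998], [-0.008, -1.0, 0.001]]
ft_force: [1.1, -0.5, -0.1]
opening: -0.001
```

```bash
python3 - <<'E'
from h import *
a=snap('scene');b=snap('top');o=manip.observe();print(o['time_s'],o['tool_pos'],o['ft_force'])
A=cv2.resize(a['image'][140:300,200:360],(560,560),interpolation=cv2.INTER_CUBIC)
B=cv2.resize(b['image'][165:235,240:310],(560,560),interpolation=cv2.INTER_CUBIC)
cv2.imwrite('pics/d.png',cv2.resize(A,(600,600)));cv2.imwrite('pics/e.png',cv2.resize(b['image'][160:330,220:340],(420,595),interpolation=cv2.INTER_CUBIC))
E
```

```text
5.4 [0.44660405 0.05567506 0.32722882] [ 0.366807   -0.4042268  -1.01885946]
```

View pics/e.png

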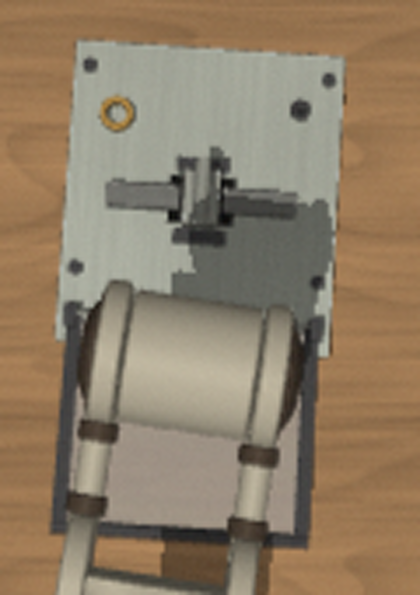

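View pics/d.png

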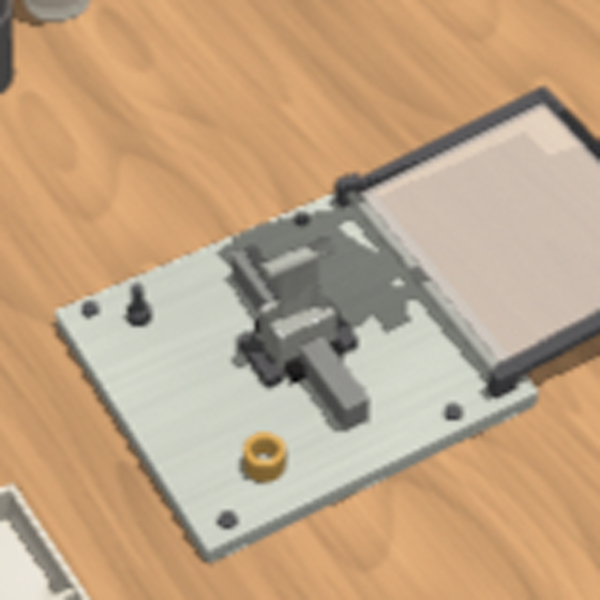

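The guard lies open (rail at row ~540 of the top crop). Bar ends are at about (268,268) and (325,243) in the scene crop, and in the top crop the block sits around (203,190) between the housings.

```bash
python3 - <<'E'
from h import *
a=snap('scene');b=snap('top')
print('housings mid',onz(b,220+200/3.5,160+198.5/3.5,.05))
print('L,R housing centre',onz(b,220+140/3.5,160+193/3.5,.05),onz(b,220+264/3.5,160+204/3.5,.05))
for p in [(268,268),(296,256),(325,243)]: print('bar scene',onz(a,200+p[0]/3.75,140+p[1]/3.75,.13))
for c in [(.616,.044,.125),(.619,.045,.125)]:
  ex=np.array([.9984,-.056,0])*.028
  for s,q in((a,lambda u:(u-[200,140])*3.75),(b,lambda u:(u-[220,160])*3.5)): print(c,np.round(q(proj(s,[c-ex,c,c+ex]))).tolist())
B=cv2.resize(b['image'][190:240,250:305],(770,700)[::1],interpolation=cv2.INTER_CUBIC)
B=cv2.convertScaleAbs(cv2.resize(B,(660,600)),alpha=1.3,beta=20)
cv2.imwrite('pics/f.png',B)
E
```

```text
housings mid [0.61278398 0.04519002 0.05      ]
L,R housing centre [0.61750856 0.10137283 0.05      ] [ 0.60808679 -0.01477377  0.05      ]
bar scene [0.64080822 0.04831496 0.13      ]
bar scene [0.6171287  0.04974652 0.13      ]
bar scene [0.59199983 0.05077282 0.13      ]
(0.616, 0.044, 0.125) [[325.0, 241.0], [293.0, 255.0], [260.0, 269.0]]
(0.616, 0.044, 0.125) [[200.0, 216.0], [202.0, 185.0], [204.0, 155.0]]
(0.619, 0.045, 0.125) [[323.0, 243.0], [290.0, 257.0], [257.0, 272.0]]
(0.619, 0.045, 0.125) [[199.0, 213.0], [201.0, 182.0], [203.0, 151.0]]
```

View pics/f.png

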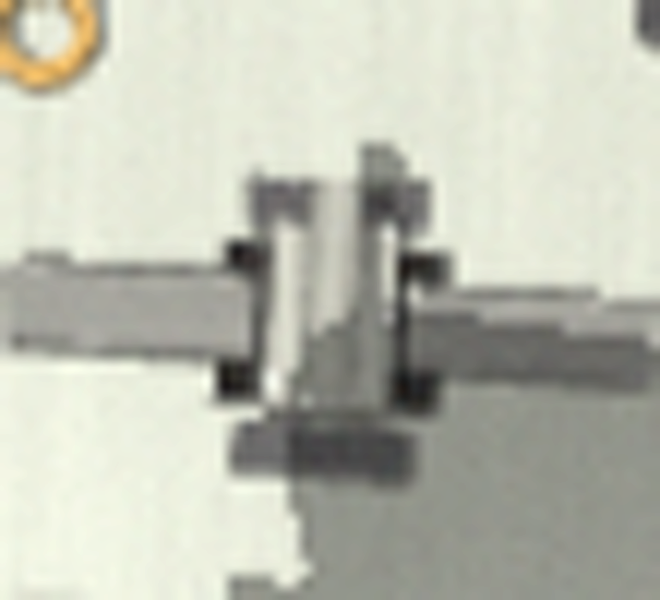

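Emit:
{"name": "carry_out", "arguments": {"hand": [6, 6, 6, 6, 6], "dp": [[-5.5, 0, 0.2], [-5.5, 0, 0], [-5.7, 0, 0], [0, 3, 0], [0, 3, 0]], "delta_rot": [[0, 0, 0], [0, 0, 0], [0, 0, 0], [0, 0, 0], [0, 0, 0]]}}

```text
time_s: 6.12
tool_pos: [0.6129, 0.0444, 0.2641]
eef_rot: [[-0.998, -0.003, -0.056], [0.056, 0.0, -0.998], [0.003, -1.0, -0.0]]
ft_force: [-0.1, 0.5, 0.7]
opening: 0.701
```

Emit:
{"name": "carry_out", "arguments": {"hand": [6, 6, 6, 6, 6], "dp": [[0, 5, 0], [0, 5, 0], [0, 3, 0], [0, 2, 0], [0, 0, 0]], "delta_rot": [[0, 0, 0], [0, 0, 0], [0, 0, 0], [0, 0, 0], [0, 0, 0]]}}

```text
time_s: 6.75
tool_pos: [0.6114, 0.0446, 0.1152]
eef_rot: [[-0.998, -0.004, -0.056], [0.056, 0.0, -0.998], [0.004, -1.0, -0.0]]
ft_force: [0.6, -1.0, -0.8]
opening: 0.705
```

```bash
python3 - <<'E'
from h import *
a=snap('scene');o=manip.observe();print(o['time_s'],o['tool_pos'],o['ft_force'],o['opening'])
A=cv2.resize(a['image'][165:255,235:325],(600,600),interpolation=cv2.INTER_CUBIC)
cv2.imwrite('pics/g.png',A)
E
```

```text
6.8 [0.61271798 0.04445982 0.11713032] [ 0.62582406 -1.26128317  0.46728361] 0.703082583827753
```

View pics/g.png

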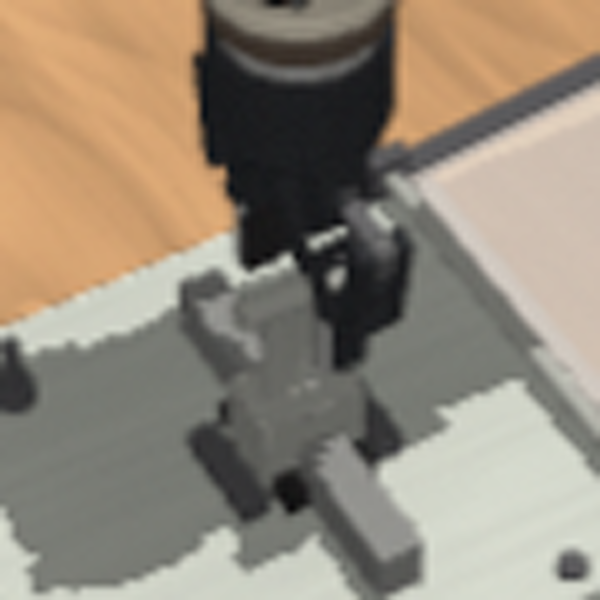

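The open fingers straddle the bar (left finger at ~(355,310), bar end at ~(240,285)). Next I close them.

Emit:
{"name": "carry_out", "arguments": {"hand": [0.8, 0.8, 0.8, 0.8], "dp": [[0, 0, 0], [0, 0, 0], [0, 0, 0], [0, 0, 0]], "delta_rot": [[0, 0, 0], [0, 0, 0], [0, 0, 0], [0, 0, 0]], "grip_force": 100}}

```text
time_s: 7.3
tool_pos: [0.6138, 0.0455, 0.119]
eef_rot: [[-0.998, 0.003, -0.056], [0.056, 0.002, -0.998], [-0.003, -1.0, -0.002]]
ft_force: [-0.9, 4.7, 6.1]
opening: 0.128
```

Emit:
{"name": "carry_out", "arguments": {"hand": [0.8, 0.8], "dp": [[0, 0, 0], [0, 0, 0]], "delta_rot": [[0, 0, 0], [0, 0, 0]]}}

```text
time_s: 7.55
tool_pos: [0.6137, 0.0455, 0.119]
eef_rot: [[-0.998, 0.003, -0.056], [0.056, 0.002, -0.998], [-0.003, -1.0, -0.002]]
ft_force: [-0.9, 4.3, 6.4]
opening: 0.126
```

```bash
python3 - <<'E'
from h import *
a=snap('scene');o=manip.observe();print(o['time_s'],o['tool_pos'],o['ft_force'],o['ft_torque'],o['opening'])
A=cv2.resize(a['image'][165:255,235:325],(600,600),interpolation=cv2.INTER_CUBIC)
cv2.imwrite('pics/i.png',cv2.convertScaleAbs(A,alpha=1.5,beta=20))
E
```

```text
7.6 [0.61372825 0.04549108 0.11897824] [-0.32241081  5.11105838  6.23037114] [ 0.88406462  0.11577006 -0.01837607] 0.12467692926391513
```

View pics/i.png

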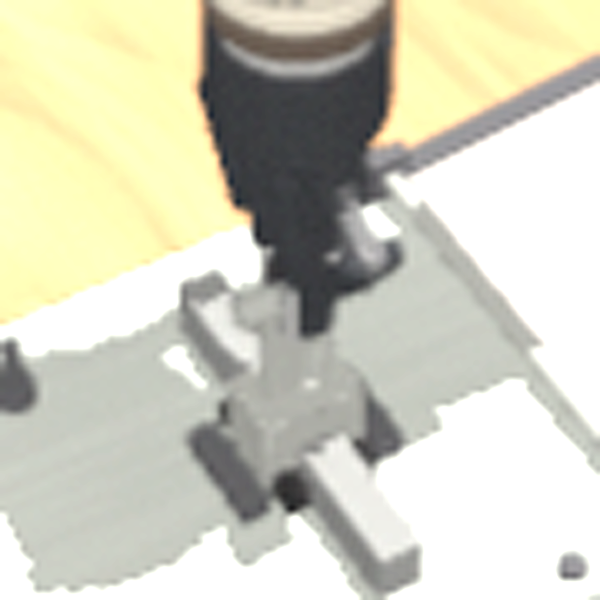

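Emit:
{"name": "carry_out", "arguments": {"hand": [0.8, 0.8, 0.8, 0.8, 0.8], "dp": [[0, -0.14, -0.36], [0, -0.14, -0.36], [0, -0.14, -0.36], [0, -0.14, -0.36], [0, -0.14, -0.36]], "delta_rot": [[1.6, 0, 0], [1.6, 0, 0], [1.6, 0, 0], [1.6, 0, 0], [1.6, 0, 0]]}}

```text
time_s: 8.22
tool_pos: [0.613, 0.059, 0.1206]
eef_rot: [[-0.998, -0.01, -0.055], [0.056, -0.147, -0.987], [0.002, -0.989, 0.148]]
ft_force: [5.2, -15.2, -16.9]
opening: 0.132
```

Emit:
{"name": "carry_out", "arguments": {"hand": [0.8, 0.8], "dp": [[0, 0, 0], [0, 0, 0]], "delta_rot": [[0, 0, 0], [0, 0, 0]]}}

```text
time_s: 8.48
tool_pos: [0.6131, 0.0596, 0.1207]
eef_rot: [[-0.998, -0.01, -0.055], [0.056, -0.145, -0.988], [0.002, -0.989, 0.146]]
ft_force: [4.6, -11.4, -11.7]
opening: 0.124
```

Emit:
{"name": "carry_out", "arguments": {"hand": [0.8, 0.8, 0.8, 0.8, 0.8], "dp": [[0, -0.06, 0.7], [0, -0.06, 0.7], [0, -0.06, 0.7], [0, -0.06, 0.7], [0, -0.06, 0.7]], "delta_rot": [[-3.3, 0, 0], [-3.3, 0, 0], [-3.3, 0, 0], [-3.3, 0, 0], [-3.3, 0, 0]]}}

```text
time_s: 9.1
tool_pos: [0.611, 0.0313, 0.1252]
eef_rot: [[-0.998, 0.006, -0.055], [0.055, 0.154, -0.986], [0.002, -0.988, -0.155]]
ft_force: [4.5, 13.2, -9.3]
opening: 0.127
```

Emit:
{"name": "carry_out", "arguments": {"hand": [0.8, 0.8], "dp": [[0, 0, 0], [0, 0, 0]], "delta_rot": [[0, 0, 0], [0, 0, 0]]}}

```text
time_s: 9.35
tool_pos: [0.611, 0.03, 0.1253]
eef_rot: [[-0.998, 0.006, -0.056], [0.056, 0.15, -0.987], [0.002, -0.989, -0.15]]
ft_force: [2.4, 6.2, -5.6]
opening: 0.125
```

```bash
python3 - <<'E'
from h import *
a=snap('scene');o=manip.observe();print(o['time_s'],o['tool_pos'],o['ft_force'],o['ft_torque'],o['opening'])
A=cv2.resize(a['image'][165:255,235:325],(600,600),interpolation=cv2.INTER_CUBIC)
cv2.imwrite('pics/j.png',cv2.convertScaleAbs(A,alpha=1.5,beta=20))
E
```

```text
9.4 [0.61101513 0.02999941 0.12538158] [ 2.53173313  6.60015764 -7.49784067] [ 0.93235115 -0.69178628 -0.10600185] 0.12308675460915663
```

View pics/j.png

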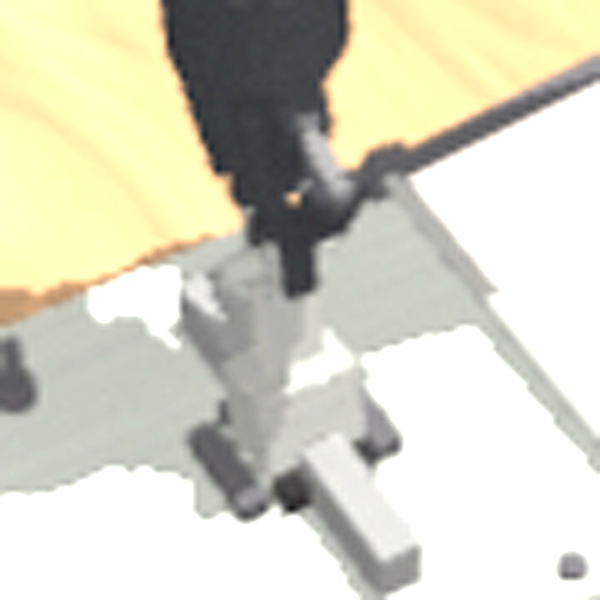

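The picture shows the block leaning right (image left) in the nest, with its left side lifted. The bar is still between the fingers at ~(270,260). I keep rocking, with some more upward pull.

Emit:
{"name": "carry_out", "arguments": {"hand": [0.8, 0.8, 0.8, 0.8, 0.8], "dp": [[0, -0.1, -0.68], [0, -0.1, -0.68], [0, -0.1, -0.68], [0, -0.1, -0.68], [0, -0.1, -0.68]], "delta_rot": [[3.3, 0, 0], [3.3, 0, 0], [3.3, 0, 0], [3.3, 0, 0], [3.3, 0, 0]]}}

```text
time_s: 10.02
tool_pos: [0.6131, 0.0614, 0.1318]
eef_rot: [[-0.998, -0.01, -0.055], [0.056, -0.142, -0.988], [0.002, -0.99, 0.143]]
ft_force: [9.0, -2.8, -6.6]
opening: 0.127
```

Emit:
{"name": "carry_out", "arguments": {"hand": [0.8, 0.8], "dp": [[0, 0, 0], [0, 0, 0]], "delta_rot": [[0, 0, 0], [0, 0, 0]]}}

```text
time_s: 10.28
tool_pos: [0.6138, 0.0614, 0.1331]
eef_rot: [[-0.998, -0.008, -0.055], [0.056, -0.139, -0.989], [0.0, -0.99, 0.139]]
ft_force: [1.5, -0.9, -2.7]
opening: 0.125
```

Emit:
{"name": "carry_out", "arguments": {"hand": [0.8, 0.8, 0.8, 0.8, 0.8], "dp": [[0, -0.08, 0.68], [0, -0.08, 0.68], [0, -0.08, 0.68], [0, -0.08, 0.68], [0, -0.08, 0.68]], "delta_rot": [[-3.3, 0, 0], [-3.3, 0, 0], [-3.3, 0, 0], [-3.3, 0, 0], [-3.3, 0, 0]]}}

```text
time_s: 10.9
tool_pos: [0.6118, 0.0281, 0.1388]
eef_rot: [[-0.998, 0.009, -0.056], [0.057, 0.152, -0.987], [-0.0, -0.988, -0.152]]
ft_force: [-0.1, 4.3, 0.4]
opening: 0.122
```

Emit:
{"name": "carry_out", "arguments": {"hand": [0.8, 0.8], "dp": [[0, 0, 0], [0, 0, 0]], "delta_rot": [[0, 0, 0], [0, 0, 0]]}}

```text
time_s: 11.15
tool_pos: [0.6119, 0.0284, 0.1385]
eef_rot: [[-0.998, 0.008, -0.055], [0.056, 0.148, -0.987], [-0.0, -0.989, -0.148]]
ft_force: [-1.2, 4.4, 2.1]
opening: 0.123
```

Emit:
{"name": "carry_out", "arguments": {"hand": [0.8, 0.8, 0.8, 0.8, 0.8], "dp": [[0, -0.5, -0.4], [0, -0.5, -0.4], [0, -0.5, -0.4], [0, -0.5, -0.4], [0, -0.3, -0.1]], "delta_rot": [[2, 0, 0], [2, 0, 0], [2, 0, 0], [2, 0, 0], [0.4, 0, 0]]}}

```text
time_s: 11.78
tool_pos: [0.613, 0.0435, 0.1631]
eef_rot: [[-0.999, 0.001, -0.054], [0.054, 0.0, -0.999], [-0.001, -1.0, -0.0]]
ft_force: [-0.4, -0.1, -5.6]
opening: 0.125
```

Emit:
{"name": "carry_out", "arguments": {"hand": [0.8, 0.8, 0.8], "dp": [[0, 0, 0], [0, 0, 0], [0, 0, 0]], "delta_rot": [[0, 0, 0], [0, 0, 0], [0, 0, 0]]}}

```text
time_s: 12.15
tool_pos: [0.6126, 0.0425, 0.1622]
eef_rot: [[-0.998, -0.0, -0.056], [0.056, 0.002, -0.998], [0.001, -1.0, -0.002]]
ft_force: [1.1, -0.4, -6.3]
opening: 0.123
```

```bash
python3 - <<'E'
from h import *
a=snap('scene');b=snap('top');o=manip.observe();print(o['time_s'],o['tool_pos'],o['ft_force'],o['ft_torque'],o['opening'],o['dq'])
A=cv2.resize(a['image'][140:270,220:350],(600,600),interpolation=cv2.INTER_CUBIC)
cv2.imwrite('pics/k.png',cv2.convertScaleAbs(A,alpha=1.3,beta=10))
E
```

```text
12.25 [0.61260878 0.04259505 0.16228843] [ 0.98604531  0.03042136 -5.2937467 ] [-0.02171195 -0.07838783 -0.04431535] 0.12340753511994303 [ 0.11458914 -0.1592011  -0.06058653  0.13519135 -0.00610059 -0.0408987 ]
```

View pics/k.png

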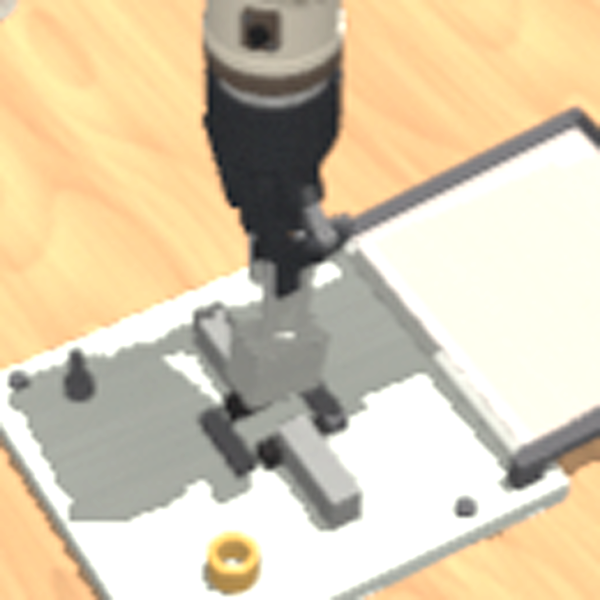

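The block hangs upright at ~(280,360), well clear of the jaws below it. The guard is flat and the bystanders in view haven't moved. The wrist carries only about 5 N, which is the block's weight, so I'm handing in.

```bash
python3 -c "
from h import *
print(manip.finish_job()); print(manip.observe()['tool_pos'])"
```

```text
the job is handed in; nothing more can be done
None
the job is handed in; nothing more can be done
```

The job is handed in at about 12.3 s of the 48 s allowed. The block was held upright and still above its nest, and the guard was lying open; no verdict was reported.

- **Guard:** I hooked its rail from behind with the closed fingers and pulled it past upright. It fell fully open and still lay open in the last picture.
- **Block:** I took it by the crossbar and rocked it left, right, left, right, about 14–16 mm and 0.14–0.15 rad each way, with a growing upward pull until the jaws let go. A picture of the first right rock showed it leaning with one side lifted. The left rocks I only know from the tool's readings.
- **Last checks:**
  - The tool was about 43 mm above where it gripped the bar, and within about 2 mm of the nest's estimated centre across the jaws.
  - Its tilt was about 0.002 rad and the joints were almost still.
  - The wrist force was about 5 N, close to the block's weight, so it was touching nothing else.
- **Bystanders:** I saw none moved in the last close-up, which covers only the fixture area; I did not check the rest of the bench at the end.

One reading disagreed: the gripper showed about 10.7 mm of opening on the 14 mm bar. It stayed constant throughout and the bar did not visibly slip.

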